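Change the table tray over from breakfast to dinner

TASK

Breakfast is over: change the walnut table tray over for dinner, so that it carries the pepper mill and the salt shaker from the pale store rack, and the jam jar and the spice jar are put away in the rack instead. All the cups are taken, so set things aside on the bare worktop as you need; at the end mill and jam stand in the wide cups, salt and spice in the narrow ones, each upright on its cup's floor. Keep all four things upright throughout and leave the mug and the timer where they stand.

Things in the scene. Friction and masses are not known exactly. Their poses are not given: they have to be found in the camera images.
- pepper_mill: dark brown turned wooden pepper mill, 190 mm tall; foot 58 mm across up to 135 mm height (count the waist as just as thick), round head 50 mm across from 138 to 179 mm height with a small steel button on top: grip it by the head, about 158 mm above its underside. 0.18 kg. Too thick for a narrow cup. Origin: centre of its underside, z up along its axis
- salt_shaker: clear glass salt shaker with a grey pierced cap, 90 mm tall; body 44 mm across up to 70 mm height, cap 34 mm across. 0.1 kg. Origin: centre of its underside, z up along its axis
- jam_jar: jar of red jam with a yellow lid, 66 mm across, 100 mm tall. 0.44 kg. Too thick for a narrow cup. Origin: centre of its underside, z up along its axis
- spice_jar: slim glass spice jar with a green cap and a brown label, 46 mm across, 106 mm tall. 0.11 kg. Origin: centre of its underside, z up along its axis
- table_wide_cup: wide white ceramic cup on the table tray: dark walnut, 246 x 122 mm, rim 22 mm high; jam jar in this cup at the start. Inner width 76 mm, rim 85 mm outside and 41 mm above the worktop; flat inner floor 5 mm above the cup's underside, 15 mm above the worktop. Fixed. Origin: centre of underside, z up. The tray's two cups stand 112 mm apart on its long middle line, either one at the left
- table_narrow_cup: narrow white ceramic cup on the same dark walnut table tray: spice jar in it at the start. Inner width 56 mm, rim 65 mm outside and 41 mm above the worktop; flat inner floor 5 mm above the cup's underside, 15 mm above the worktop. Fixed. Origin: centre of underside, z up. The tray's two cups stand 112 mm apart on its long middle line, either one at the left
- store_wide_cup: wide steel cup on the store rack: pale board, 246 x 122 mm, 32 mm high wire rails along it; pepper mill in this cup at the start. Inner width 76 mm, rim 85 mm outside and 41 mm above the worktop; flat inner floor 5 mm above the cup's underside, 15 mm above the worktop. Fixed. Origin: centre of underside, z up. The rack's two cups stand 112 mm apart on its long middle line, either one at the left
- store_narrow_cup: narrow steel cup on the same pale beech store rack: salt shaker in it at the start. Inner width 56 mm, rim 65 mm outside and 41 mm above the worktop; flat inner floor 5 mm above the cup's underside, 15 mm above the worktop. Fixed. Origin: centre of underside, z up. The rack's two cups stand 112 mm apart on its long middle line, either one at the left
- mug: bystander: pink and blue mug, 86 mm across with a handle, 88 mm tall, standing behind the gap between tray and rack; the worktop in front of it, between tray and rack, is bare (wall cabinets hang 0.5 m above the worktop from x = 0.6 on). Origin: on its underside, within 16 mm of the middle of its round body
- timer: bystander: red and grey wind-up kitchen timer, 63 mm across, 53 mm tall, behind the left one of tray and rack. Origin: centre of its underside
Things that resemble listed ones, but are neither listed nor needed, are in the scene too. What is shaped like the salt_shaker but purple is not meant.

How it is judged:
By the outcome, as a careful person would: the job done as asked, in the order asked, and still so for the second after the job is handed in, with the robot touching nothing.
It also fails if it takes over 138 s, if anything falls off the work surface, if the arm or the gripper's body presses on something with over 40 N, if the wrist force passes 120 N, or if a joint passes its speed limit or range.

ROBOT

A 7-joint arm with a two-finger parallel gripper is mounted at the origin on a cart in front of the work surface, level with it; the furniture and walls round the work are solid. World frame = base frame: x ahead of the robot, y to its left, z up, the work surface at z = 0. Lengths are in mm, angles in degrees, forces in N, time in s.
With the tool pointing down it reaches from about 425 to 925 mm from the base axis. Payload 6.8 kg.
Tool frame: the origin (TCP) lies on the centre line of the jaws, within the pads' length; the fingertips stand robot.tips_ahead ahead of it and the grasp point (between the pads) is the TCP (robot.tips_ahead is the distance from the TCP to the fingertips, in mm); z points along the fingers, y is the line along which they close (so a half turn about z gives the same grasp; the last joint's range is limited). The gripper opens to 88 mm and grips with 3 to 60 N. Pads are 20 mm wide; open, the fingers measure 115 mm over their backs; the gripper's body (75 mm by 178 mm) begins 61 mm behind the grasp point.
Start: joints at [57.347, 27.33, 1.283, 89.118, -0.659, 63.558, -4.761], TCP at [300.764, -604.308, 241.664] pointing down, gripper open.
Joint ranges: [-169.35, 169.35], [-19.33, 120.38], [-80.79, 83.38], [13.8, 139.57], [-78.32, 258.32], [9.67, 109.79], [-169.56, 169.56]. Speed limits (degrees/s): [136.94, 136.94, 180, 180, 180, 180, 180].

INTERFACE

Orientations are given as [roll, pitch, yaw] about the fixed x, y, z axes, in that order (R = Rz(yaw) Ry(pitch) Rx(roll)).
In Python, from workcell import telemetry, read_camera, robot gives the robot as it stands. The module is installed in compiled form; this text tells all that it offers.
- The arm moves only by the shell command python3 -m jog 'ROWS' [FORCE]. ROWS is JSON, a list that holds one entry, the list of rows, each a list of 7 numbers: the shift along the tool's x, y, z normalised to -1 to 1, where 1 is 0.04 m, then the turn, a rotation vector about the tool's x, y, z normalised to -1 to 1, where 1 is 8 degrees, then the opening, from 0 (shut) to 1 (fully open). In form: [[[tx, ty, tz, ax, ay, az, fingers], ...]]. A call has 1 to 10 rows; each row shifts and turns the commanded pose from where the row before left it, along the tool's axes as they then stand; what a row does not reach is not made up. A row lasts 1/10 s, in which the tool goes at most 50 mm and 8.59 degrees, less where a joint would pass 70% of its speed; a pose out of reach is approached as far as the arm can. A call with a number of a shift or a turn outside -1 to 1 is refused whole. A call with a gripper value outside its range is refused whole. The fingers move at their own pace and stop on an object; FORCE is the grip in N (left out, the last holds). Time passes only in rows, so rows that do not move let the fingers close. It gives the time, the measured TCP pose, the force, the opening and the grip force at its end, in the units of the state.
- telemetry.get_state(): the state, without advancing time (a new reading comes with each control period).
- read_camera(name): name is "scene" or "top"; returns a dict with "frame" (400x640x3 uint8, red, green, blue), "fx", "fy", "cx", "cy" (pixels), "origin" and "rotation" of the camera in the world. Camera axes: x right, y up, looking along -z (the intrinsics and any distortion apply to the point x, -y, -z); pixel columns grow to the right and rows downward; lengths in mm; the calibration is good to about 2 mm. A picture is of the moment at which its call begins. There is no depth.
- robot.sign_off(): hands the job in; it is judged then, once.
The state is a dict: "clock": time; "qpos": joint angles; "qd": joint speeds; "effort": joint torques, N m; "position": TCP position; "eef_rot": TCP orientation; "ft_force": force on the tool from outside, world axes, zero at the start; "moment": the same for the moment, N m; "opening": finger opening in mm; "gripper_force": force on a finger pad.
Only numpy, scipy, OpenCV 4.12 (cv2) and the standard library are available. Lean on these libraries where they do the work, as an engineer would, in place of code of your own. Each camera call takes 0.05 s, during which the arm holds its last target. There are 200 camera calls.

## Working session

There is one attempt and no reset: what is moved stays moved. The work goes in short steps, Python scripts to look and compute and a shell command to move; the robot and the scene stay as the last step left them, time stands still between calls to the robot, and variables do not carry over. Pictures are saved under pics/ and viewed, at most 14 in all, crops included, and the job is handed in when it is done.

```bash
mkdir -p pics
python3 - <<'E'
from workcell import telemetry, read_camera, robot
import cv2
for n in("scene","top"):
    c=read_camera(n); cv2.imwrite(f"pics/{n}0.png",c["frame"][:,:,::-1])
    print(n,{k:v for k,v in c.items() if k!="frame"})
print(telemetry.get_state(),robot.tips_ahead)
E
```

```text
scene {'fx': 467.22561202895645, 'fy': 467.22561202895645, 'cx': 325.08738524399087, 'cy': 203.41699458708712, 'origin': array([ -91.77782319, 1166.9115725 ,  591.30781286]), 'rotation': array([  66.29509659,   -0.28051266, -151.00211386])}
top {'fx': 369.70669409050623, 'fy': 369.70669409050623, 'cx': 316.4263008240556, 'cy': 200.47723690123155, 'origin': array([370.72440963,  60.70822492, 971.2282576 ]), 'rotation': array([  7.4725807 ,   1.20250185, -88.9484677 ])}
{'clock': 0.1, 'qpos': array([57.34864644, 27.37053223,  1.2821857 , 89.17069108, -0.65951748,
       63.55735344, -4.75971873]), 'qd': array([-0.05223787, -0.05848664, -0.03129173, -0.12295834,  0.05195178,
       -0.08279617,  0.0285774 ]), 'effort': array([ 3.33235308e-03, -5.84093714e+01,  1.53979328e+00, -2.73316383e+01,
       -5.41184389e-02,  1.30811185e-02,  5.96865857e-05]), 'position': array([ 300.4920316 , -603.87078672,  240.80018674]), 'eef_rot': array([-1.79909058e+02,  6.95901875e-03,  2.64583188e+01]), 'ft_force': array([ 0.59977544, -0.22023944,  0.09985234]), 'moment': array([ 0.03619617,  0.01274717, -0.03573782]), 'gripper_force': 0.0, 'opening': 87.8719282222079} 19.0
```

View pics/scene0.png

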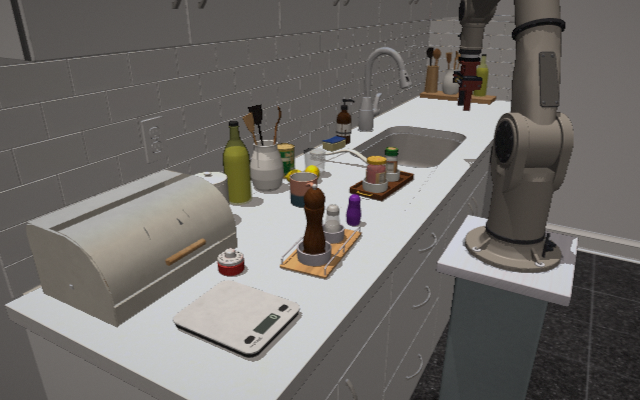

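View pics/top0.png

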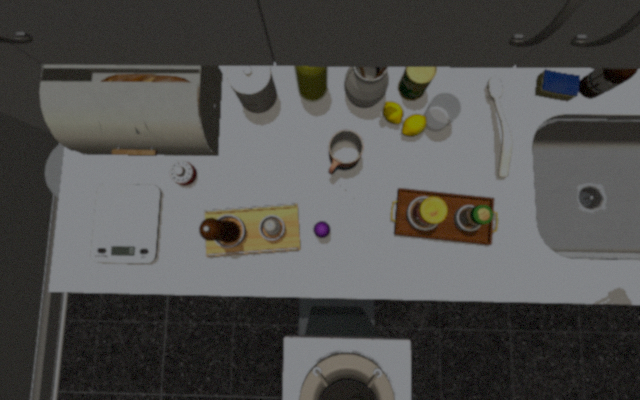

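The top view shows the rack at left (mill ~(212,230), salt (272,228)) and the tray at right (jam (432,210), spice (481,215)). The purple shaker is at (321,229) and the mug at (345,150). I'll enlarge both for accurate pixels.

```bash
cat > h.py <<'E'
import numpy as np, cv2
from scipy.spatial.transform import Rotation as R
from workcell import telemetry, read_camera, robot
def ray(c,u,v):
    d=R.from_euler('xyz',c["rotation"],degrees=True).apply([(u-c["cx"])/c["fx"],-(v-c["cy"])/c["fy"],-1])
    return np.array(c["origin"]),d/np.linalg.norm(d)
def plane(c,u,v,z):
    o,d=ray(c,u,v); return o+d*(z-o[2])/d[2]
def proj(c,p):
    q=R.from_euler('xyz',c["rotation"],degrees=True).inv().apply(np.array(p,float)-c["origin"])
    return c["cx"]-c["fx"]*q[0]/q[2], c["cy"]+c["fy"]*q[1]/q[2]
def tri(c1,p1,c2,p2):
    o1,d1=ray(c1,*p1);o2,d2=ray(c2,*p2)
    s=np.linalg.lstsq(np.c_[d1,-d2],o2-o1,rcond=None)[0]
    a,b=o1+s[0]*d1,o2+s[1]*d2
    return (a+b)/2,np.linalg.norm(a-b)
def crop(c,x0,y0,x1,y1,s,fn):
    cv2.imwrite(fn,cv2.resize(c["frame"][y0:y1,x0:x1,::-1],None,fx=s,fy=s,interpolation=cv2.INTER_CUBIC))
E
python3 - <<'E'
from h import *
t=read_camera("top");s=read_camera("scene")
a=cv2.resize(t["frame"][180:265,190:350,::-1],None,fx=5,fy=5,interpolation=cv2.INTER_CUBIC)
cv2.imwrite("pics/t1.png",cv2.convertScaleAbs(a,alpha=1.6))
b=cv2.resize(t["frame"][180:255,380:510,::-1],None,fx=6,fy=6,interpolation=cv2.INTER_CUBIC)
cv2.imwrite("pics/t2.png",cv2.convertScaleAbs(b,alpha=1.6))
crop(s,270,140,430,280,5,"pics/s1.png")
def blobs(c,n,lo,hi,box):
    x0,y0,x1,y1=box
    hsv=cv2.cvtColor(c["frame"],cv2.COLOR_RGB2HSV);m=cv2.inRange(hsv,lo,hi);z=np.zeros_like(m);z[y0:y1,x0:x1]=m[y0:y1,x0:x1]
    k,l,st,ce=cv2.connectedComponentsWithStats(z)
    for i in range(1,k):
        if st[i,4]>40: print(n,st[i],ce[i].round(1))
TB=(190,140,510,265);SB=(270,140,430,280)
for nm,lo,hi in(("yel",(22,150,80),(35,255,255)),("grn",(40,80,30),(85,255,255)),("pur",(130,80,30),(160,255,255))):
    blobs(t,"top "+nm,lo,hi,TB);blobs(s,"scene "+nm,lo,hi,SB)
E
```

```text
top yel [420 196  28  28 523] [433.1 209.8]
scene yel [305 165  14  12  92] [312.4 169.6]
scene yel [284 169  17  12  65] [290.5 173.4]
top grn [472 205  21  19 182] [480.5 214.3]
scene grn [385 147  13   9  82] [391.1 152. ]
scene grn [283 161  11  14  87] [287.2 166.6]
top pur [314 222  15  15 172] [321.4 229.1]
scene pur [347 194  14  32 364] [353.5 210.1]
```

View pics/t1.png

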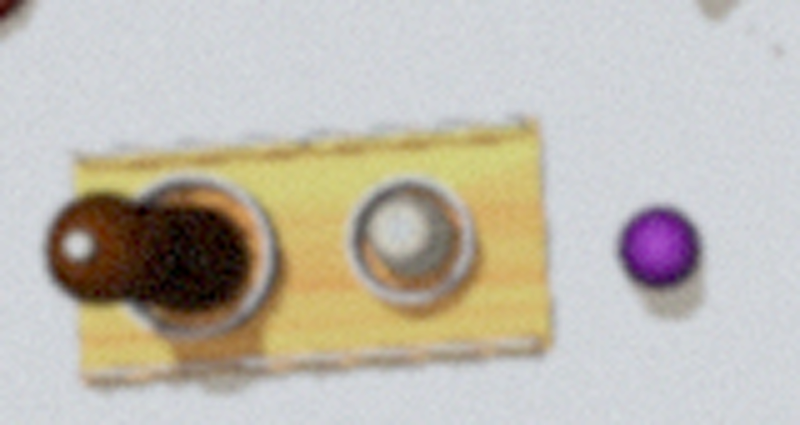

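View pics/t2.png

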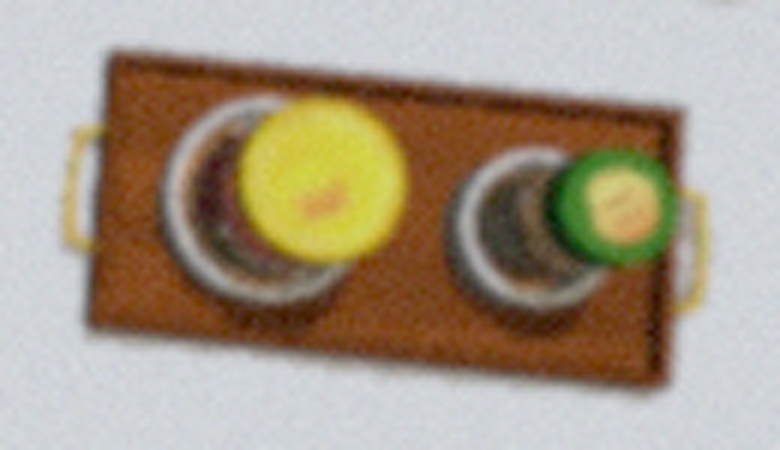

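View pics/s1.png

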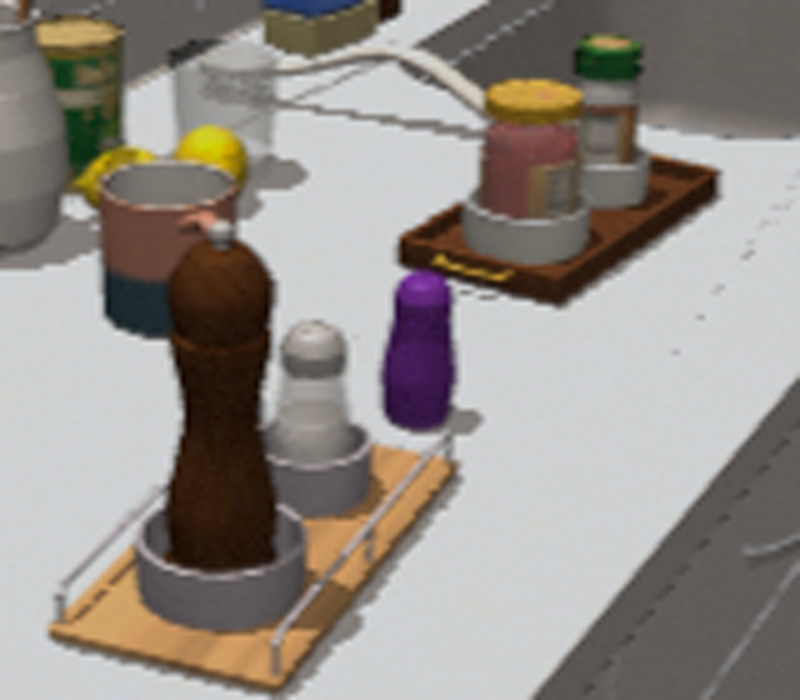

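Top crops: the mill cup rim is centred about (195,255) and the salt cup about (412,242) in t1. The jam cup is about (266,201) and the spice cup about (530,228) in t2. In the scene crop, the mill button is at (222,226), the salt top at (314,322), the jam lid at (533,94), the spice cap at (610,44) and purple's top at (424,275).

```bash
cat > meas.py <<'E'
from h import *
np.set_printoptions(precision=1,suppress=True)
t=read_camera("top");s=read_camera("scene")
T1=lambda x,y:((x+.5)/5-.5+190,(y+.5)/5-.5+180)
T2=lambda x,y:((x+.5)/6-.5+380,(y+.5)/6-.5+180)
S=lambda x,y:((x+.5)/5-.5+270,(y+.5)/5-.5+140)
for n,a,b,z in [("mill top",T1(78,244),S(222,226),205),("salt top",T1(398,228),S(314,322),105),
 ("jam lid",T2(323,181),S(533,95),115),("spice cap",T2(612,208),S(610,45),121),("purple",T1(659,243),S(424,274),90),
 ("mill cup",T1(195,255),S(222,540),41),("salt cup",T1(412,242),S(316,448),41),("jam cup",T2(266,201),S(527,207),41),("spice cup",T2(530,228),S(606,168),41)]:
    p,e=tri(t,a,s,b); print(n,"tri",p,"gap %.1f"%e,"top@z",plane(t,*a,z)[:2],"scene@z",plane(s,*b,z)[:2])
hsv=cv2.cvtColor(t["frame"],cv2.COLOR_RGB2HSV)
def rect(n,corn,z):
    P=np.array([plane(t,*c,z)[:2] for c in corn]);c=P.mean(0)
    ax=(P[1]-P[0]+P[2]-P[3])/2
    print(n,"c",c,"axis len %.1f ang %.1f"%(np.linalg.norm(ax),np.degrees(np.arctan2(ax[1],ax[0]))),"cups",c-ax/np.linalg.norm(ax)*56,c+ax/np.linalg.norm(ax)*56,"w %.1f"%np.linalg.norm((P[3]-P[0]+P[2]-P[1])/2))
rect("rack",[T1(76,156),T1(540,122),T1(550,348),T1(83,382)],10)
rect("tray",[T2(108,50),T2(686,108),T2(664,388),T2(88,330)],22)
for n,p in(("mug",(345,150)),("timer",(182,174))): print(n,plane(t,*p,85 if n=="mug" else 53))
E
python3 meas.py
```

```text
mill top tri [409.2 310.5 201.9] gap 0.8 top@z [408.7 309.3] scene@z [405.6 317.3]
salt top tri [424.2 191.1 105.1] gap 1.1 top@z [423.7 190.9] scene@z [424.8 190.9]
jam lid tri [ 466.2 -190.9  112. ] gap 1.3 top@z [ 465.3 -190.3] scene@z [ 463.3 -182.1]
spice cap tri [ 456.3 -298.6  118.9] gap 0.0 top@z [ 456.1 -297.8] scene@z [ 453.9 -292.2]
purple tri [420.   68.4  88.5] gap 0.6 top@z [419.6  68.3] scene@z [418.8  71.8]
mill cup tri [413.1 304.7  34.9] gap 1.4 top@z [412.3 302.8] scene@z [408.3 314.2]
salt cup tri [421.1 194.1  34.5] gap 0.0 top@z [420.7 193.2] scene@z [415.1 205.5]
jam cup tri [ 466.  -189.7   34.1] gap 1.3 top@z [ 464.7 -188.1] scene@z [ 459.6 -172.6]
spice cup tri [ 455.6 -302.6   27.9] gap 1.5 top@z [ 455.2 -297.3] scene@z [ 442.3 -268.8]
rack c [416.7 249.7] axis len 243.7 ang -84.8 cups [411.7 305.5] [421.7 193.9] w 117.8
tray c [ 460.2 -243.6] axis len 244.4 ang -94.9 cups [ 465.  -187.8] [ 455.5 -299.4] w 120.5
mug [612.9  13.5  85. ]
timer [553.5 426.1  53. ]
```

```bash
python3 -m jog '[[[0,0,0,0,0,-1,1],[0,0,0,0,0,-1,1],[0,0,0,0,0,-1,1],[0,0,0,0,0,-1,1],[0,0,0,0,0,-1,1],[0,0,0,0,0,-1,1],[0,0,0,0,0,-1,1],[0,0,0,0,0,-0.94,1],[0,0,0,0,0,0,1],[0,0,0,0,0,0,1]]]' 40
```

```text
clock: 1.3
position: [300.6, -604.3, 241.6]
eef_rot: [180.0, -0.0, 89.8]
ft_force: [0.9, 0.2, -0.1]
opening: 87.6
gripper_force: 0.0
```

```bash
python3 -m jog '[[[0.5,0.2,0,0,0,0,1],[1,0.4,0,0,0,0,1],[1,0.4,0,0,0,0,1],[1,0.4,0,0,0,0,1],[1,0.4,0,0,0,0,1],[1,0.4,0,0,0,0,1],[1,0.4,0,0,0,0,1],[1,0.4,0,0,0,0,1],[1,0.4,0,0,0,0,1],[1,0.4,0,0,0,0,1]]]'; python3 -m jog '[[[0.5,0.2,0,0,0,0,1],[0.36,0.12,0,0,0,0,1],[0,0,0,0,0,0,1],[0,0,0,0,0,0,1],[0,0,0,0,0,0,1]]]'
```

```text
clock: 2.3
position: [453.4, -222.7, 242.0]
eef_rot: [180.0, 0.0, 89.8]
ft_force: [0.2, -0.3, 0.1]
opening: 87.9
gripper_force: 0.0
clock: 2.8
position: [465.2, -191.3, 241.6]
eef_rot: [-180.0, 0.0, 89.8]
ft_force: [-0.3, -0.7, 0.0]
opening: 87.8
gripper_force: 0.0
```

```bash
python3 -m jog '[[[0.03,0,1,0,0,0,1],[0,0,1,0,0,0,1],[0,0,0.9,0,0,0,1],[0,0,0.5,0,0,0,1],[0,0,0.3,0,0,0,1],[0,0,0.2,0,0,0,1],[0,0,0,0,0,0,1],[0,0,0,0,0,0,0.5],[0,0,0,0,0,0,0.5],[0,0,0,0,0,0,0.5]]]' 40;  python3 -m jog '[[[0,0,0,0,0,0,0.5],[0,0,0,0,0,0,0.5],[0,0,0,0,0,0,0.5],[0,0,0,0,0,0,0.5]]]'
```

```text
clock: 3.8
position: [466.3, -189.0, 86.5]
eef_rot: [179.9, 0.0, 90.0]
ft_force: [0.2, 0.8, 0.6]
opening: 67.5
gripper_force: 0.0
clock: 4.2
position: [466.7, -189.0, 86.5]
eef_rot: [179.9, 0.0, 90.0]
ft_force: [0.2, -0.0, 6.0]
opening: 64.6
gripper_force: 40.0
```

```bash
python3 -m jog '[[[0,0,-0.3,0,0,0,0.5],[0,0,-0.6,0,0,0,0.5],[0,0,-0.6,0,0,0,0.5],[0.4,0,0,0,0,0,0.5],[0.8,0.1,0,0,0,0,0.5],[0.8,0.1,0,0,0,0,0.5],[0.8,0.1,0,0,0,0,0.5],[0.7,0,0,0,0,0,0.5],[0.35,0,0,0,0,0,0.5],[0,0,0.4,0,0,0,0.5]]]';  python3 -m jog '[[[0,0,0.6,0,0,0,0.5],[0,0,0.4,0,0,0,0.5],[0,0,0.2,0,0,0,0.5],[0,0,0.1,0,0,0,0.5],[0,0,0.07,0,0,0,0.5],[0,0,0.03,0,0,0,0.5],[0,0,0,0,0,0,0.5],[0,0,0,0,0,0,0.5]]]'
```

```text
clock: 5.2
position: [478.4, -31.9, 131.1]
eef_rot: [179.9, -0.0, 90.2]
ft_force: [0.2, 0.1, -3.6]
opening: 64.5
gripper_force: 40.0
clock: 6.0
position: [478.1, -34.8, 74.1]
eef_rot: [180.0, 0.0, 90.0]
ft_force: [0.0, 0.3, -3.9]
opening: 64.0
gripper_force: 40.0
```

```bash
python3 -m jog '[[[0,0,0.04,0,0,0,0.5],[0,0,0.03,0,0,0,0.5],[0,0,0,0,0,0,0.5]]]'
```

```text
clock: 6.3
position: [478.1, -34.8, 71.4]
eef_rot: [180.0, 0.0, 90.0]
ft_force: [-1.4, 0.2, 3.5]
opening: 64.5
gripper_force: 40.0
```

```bash
python3 -m jog '[[[0,0,0,0,0,0,1],[0,0,0,0,0,0,1],[0,0,0,0,0,0,1],[0,0,-0.5,0,0,0,1],[0,0,-1,0,0,0,1],[0,0,-1,0,0,0,1],[0,0,-1,0,0,0,1],[0,0,-0.75,0,0,0,1],[0.5,-0.1,0,0,0,0,1],[1,-0.2,0,0,0,0,1]]]';  python3 -m jog '[[[1,-0.2,0,0,0,0,1],[1,-0.2,0,0,0,0,1],[1,-0.2,0,0,0,0,1],[1,-0.2,0,0,0,0,1],[1,-0.2,0,0,0,0,1],[1,-0.2,0,0,0,0,1],[0.7,-0.2,0,0,0,0,1],[0.4,0,0,0,0,0,1],[0,0,0,0,0,0,1],[0,0,0,0,0,0,1]]]' 25
python3 - <<'E'
from h import *
t=read_camera("top");s=read_camera("scene")
a=cv2.resize(t["frame"][160:280,180:440,::-1],None,fx=3,fy=3,interpolation=cv2.INTER_CUBIC)
cv2.imwrite("pics/t3.png",cv2.convertScaleAbs(a,alpha=1.5))
E
```

```text
clock: 7.3
position: [466.9, 23.2, 242.0]
eef_rot: [179.8, 0.1, 89.6]
ft_force: [0.4, 1.0, -0.6]
opening: 87.8
gripper_force: 0.0
clock: 8.3
position: [410.0, 308.6, 240.6]
eef_rot: [-180.0, 0.0, 90.0]
ft_force: [0.6, -0.9, -0.4]
opening: 87.8
gripper_force: 0.0
```

View pics/t3.png

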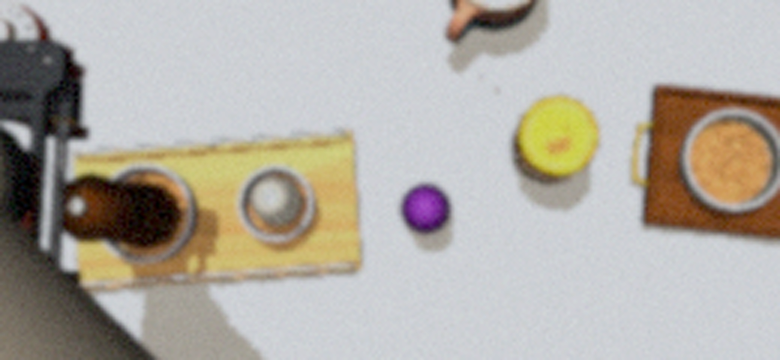

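Jam stands upright at crop (557,138), the mill head is at (80,205), and the table's wide cup is empty at (730,160). I'll descend on the mill.

```bash
python3 -m jog '[[[0,0,0.5,0,0,0,1],[0,0,0.6,0,0,0,1],[0,0,0.4,0,0,0,1],[0,0,0.18,0,0,0,1],[0,0,0,0,0,0,1],[0,0,0,0,0,0,0.4],[0,0,0,0,0,0,0.4],[0,0,0,0,0,0,0.4],[0,0,0,0,0,0,0.4],[0,0,0,0,0,0,0.4]]]' 25;  python3 -m jog '[[[0,0,0,0,0,0,0.4],[0,0,0,0,0,0,0.4],[0,0,0,0,0,0,0.4]]]'
python3 - <<'E'
from h import *
s=read_camera("scene")
crop(s,260,140,400,280,4,"pics/s2.png")
E
```

```text
clock: 9.4
position: [410.0, 309.3, 173.9]
eef_rot: [180.0, -0.0, 90.0]
ft_force: [-0.1, -0.0, 0.6]
opening: 51.0
gripper_force: 0.0
clock: 9.7
position: [410.2, 309.4, 173.9]
eef_rot: [180.0, -0.0, 90.0]
ft_force: [0.7, 0.2, 1.8]
opening: 47.8
gripper_force: 25.0
```

View pics/s2.png

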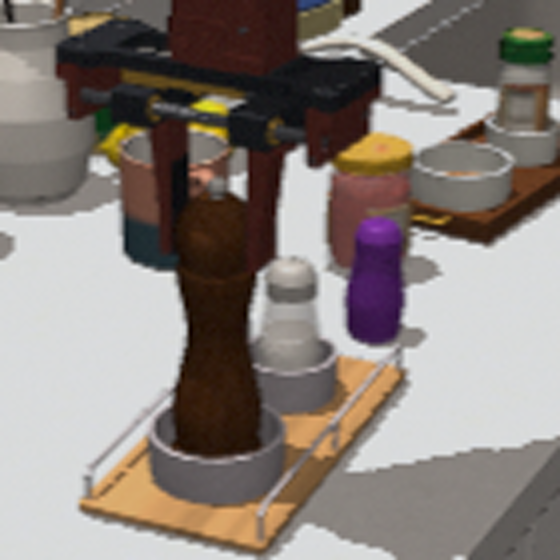

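The pads hold the mill's head on both sides and the mill is upright in its cup. I'll lift it high and carry it to the table cup.

```bash
python3 -m jog '[[[0,0,-0.3,0,0,0,0.4],[0,0,-0.7,0,0,0,0.4],[0,0,-0.8,0,0,0,0.4],[0,0,-0.7,0,0,0,0.4],[0,0,-0.3,0,0,0,0.4],[0,0,0,0,0,0,0.4],[-0.4,0.1,0,0,0,0,0.4],[-0.7,0.1,0,0,0,0,0.4],[-0.8,0.1,0,0,0,0,0.4],[-0.8,0.1,0,0,0,0,0.4]]]' 30;  python3 -m jog '[[[-0.8,0.1,0,0,0,0,0.4],[-0.8,0.1,0,0,0,0,0.4],[-0.8,0.1,0,0,0,0,0.4],[-0.8,0.1,0,0,0,0,0.4],[-0.8,0.1,0,0,0,0,0.4],[-0.8,0.1,0,0,0,0,0.4],[-0.8,0.1,0,0,0,0,0.4],[-0.8,0.1,0,0,0,0,0.4],[-0.8,0.1,0,0,0,0,0.4],[-0.8,0.1,0,0,0,0,0.4]]]';python3 -m jog '[[[-0.8,0,0,0,0,0,0.4],[-0.5,0,0,0,0,0,0.4],[-0.34,0,0,0,0,0,0.4],[-0.1,0,0,0,0,0,0.4],[0,0,0,0,0,0,0.4],[0,0,0,0,0,0,0.4]]]'
```

```text
clock: 10.75
position: [424.9, 199.6, 283.8]
eef_rot: [-179.8, 0.1, 90.0]
ft_force: [1.0, -0.2, -1.5]
opening: 47.8
gripper_force: 30.0
clock: 11.75
position: [464.6, -120.1, 283.8]
eef_rot: [-179.8, -0.0, 90.0]
ft_force: [0.9, 0.2, -1.5]
opening: 48.0
gripper_force: 30.0
clock: 12.35
position: [465.8, -187.0, 285.4]
eef_rot: [-180.0, -0.0, 90.1]
ft_force: [0.0, 0.2, -1.0]
opening: 47.6
gripper_force: 30.0
```

```bash
python3 -m jog '[[[-0.02,0,0.4,0,0,0,0.4],[0,0,0.6,0,0,0,0.4],[0,0,0.5,0,0,0,0.4],[0,0,0.3,0,0,0,0.4],[0,0,0.1,0,0,0,0.4],[0,0,0,0,0,0,0.4],[0,0,0,0,0,0,0.4]]]'
python3 - <<'E'
from h import *
s=read_camera("scene");t=read_camera("top")
a=cv2.resize(s["frame"][100:200,310:430,::-1],None,fx=5,fy=5,interpolation=cv2.INTER_CUBIC)
b=cv2.resize(t["frame"][190:250,400:460,::-1],None,fx=3,fy=3,interpolation=cv2.INTER_CUBIC)
a[:180,:180]=cv2.convertScaleAbs(b,alpha=1.5)
cv2.imwrite("pics/s3.png",a)
for p in([465,-188,41],[465,-188,50],[465,-188,208]): print(np.round(proj(s,p),1),(np.array(proj(s,p))-[310,100])*5)
E
```

```text
clock: 13.05
position: [466.4, -189.1, 210.5]
eef_rot: [179.9, 0.0, 90.0]
ft_force: [0.5, -0.6, -0.8]
opening: 47.8
gripper_force: 30.0
[375.4 179.3] [326.75695933 396.34817501]
[375.5 176.7] [327.40996168 383.64767822]
[377.9 130.1] [339.39149238 150.61422456]
```

View pics/s3.png

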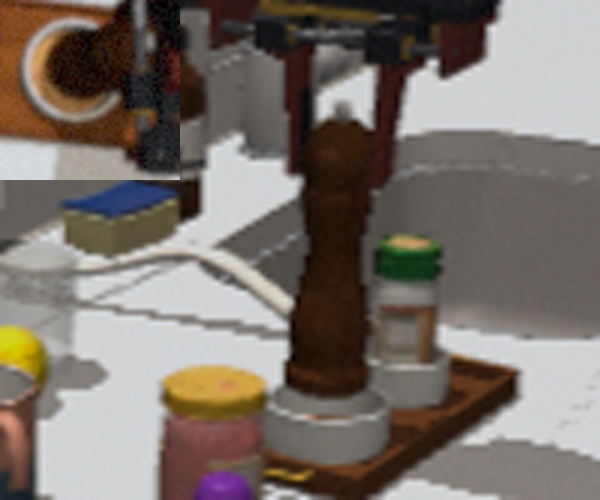

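The mill hangs vertically over the rim, foot at (327,387) and rim centred at x≈329. I'll lower it.

```bash
python3 -m jog '[[[0,0,0.2,0,0,0,0.4],[0,0,0.2,0,0,0,0.4],[0,0,0.2,0,0,0,0.4],[0,0,0.15,0,0,0,0.4],[0,0,0.08,0,0,0,0.4],[0,0,0,0,0,0,0.4],[0,0,0,0,0,0,0.4]]]'
```

```text
clock: 13.85
position: [465.9, -189.2, 176.5]
eef_rot: [180.0, -0.0, 90.0]
ft_force: [-0.6, -0.3, -0.1]
opening: 47.8
gripper_force: 30.0
```

```bash
python3 -m jog '[[[0,0,0.04,0,0,0,0.4],[0,0,0.03,0,0,0,0.4],[0,0,0,0,0,0,0.4]]]'
```

```text
clock: 14.15
position: [465.9, -189.3, 173.9]
eef_rot: [180.0, 0.0, 90.0]
ft_force: [0.1, 0.1, -0.5]
opening: 47.7
gripper_force: 30.0
```

```bash
python3 -m jog '[[[0,0,0.03,0,0,0,0.4],[0,0,0,0,0,0,0.4],[0,0,0,0,0,0,0.4]]]'
```

```text
clock: 14.45
position: [466.3, -189.4, 173.8]
eef_rot: [179.9, 0.0, 90.0]
ft_force: [-3.1, -1.3, 8.8]
opening: 47.7
gripper_force: 30.0
```

```bash
python3 -m jog '[[[0,0,-0.02,0,0,0,0.9],[0,0,0,0,0,0,1],[0,0,0,0,0,0,1],[0,0,-0.3,0,0,0,1],[0,0,-0.8,0,0,0,1],[0,0,-0.5,0,0,0,1],[0,0,0,0,0,0,1]]]'; python3 -m jog '[[[0.5,0.1,0,0,0,0,1],[1,0.1,0,0,0,0,1],[1,0.1,0,0,0,0,1],[0.9,0,0,0,0,0,1],[0.46,0,0,0,0,0,1],[0,0,0,0,0,0,1],[0,0,0,0,0,0,1]]]'
python3 - <<'E'
from h import *
s=read_camera("scene")
a=cv2.resize(s["frame"][80:240,270:430,::-1],None,fx=3.5,fy=3.5,interpolation=cv2.INTER_CUBIC)
cv2.imwrite("pics/s4.png",a)
E
```

```text
clock: 15.15
position: [467.6, -189.6, 240.7]
eef_rot: [179.7, 0.1, 90.0]
ft_force: [1.1, 0.4, 0.2]
opening: 87.6
gripper_force: 0.0
clock: 15.85
position: [477.5, -35.4, 237.0]
eef_rot: [-180.0, 0.0, 90.0]
ft_force: [-0.2, -1.1, 0.1]
opening: 87.7
gripper_force: 0.0
```

View pics/s4.png

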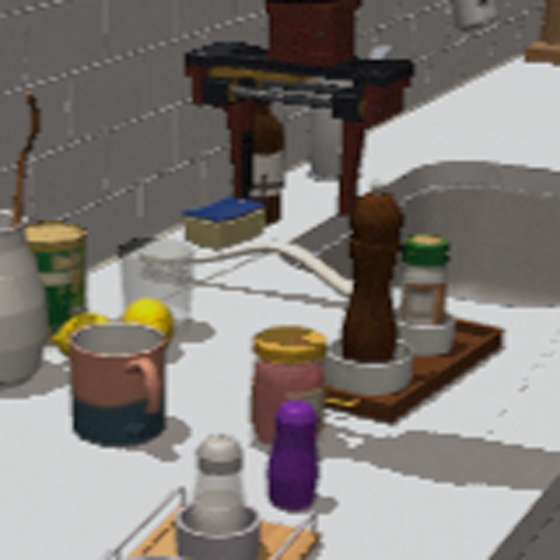

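The mill stands upright in the table cup, with its head at (377,200) and foot at (370,360). Jam is at (290,380) below the gripper.

```bash
python3 -m jog '[[[0,0,0.6,0,0,0,1],[0,0,1,0,0,0,1],[0,0,1,0,0,0,1],[0,0,0.9,0,0,0,1],[0,0,0.45,0,0,0,1],[0,0,0.17,0,0,0,1],[0,0,0,0,0,0,1],[0,0,0,0,0,0,0.5],[0,0,0,0,0,0,0.5],[0,0,0,0,0,0,0.5]]]' 40;  python3 -m jog '[[[0,0,0,0,0,0,0.5],[0,0,0,0,0,0,0.5],[0,0,0,0,0,0,0.5],[0,0,0,0,0,0,0.5]]]'
```

```text
clock: 16.9
position: [478.5, -35.0, 73.5]
eef_rot: [179.9, 0.0, 90.0]
ft_force: [0.1, -0.5, 0.5]
opening: 67.6
gripper_force: 0.0
clock: 17.3
position: [478.2, -35.0, 73.3]
eef_rot: [179.9, 0.0, 90.0]
ft_force: [-1.9, -0.7, 6.4]
opening: 64.2
gripper_force: 40.0
```

```bash
python3 -m jog '[[[0,0,-0.3,0,0,0,0.5],[0,0,-0.7,0,0,0,0.5],[0,0,-0.8,0,0,0,0.5],[0,0,-0.8,0,0,0,0.5],[0,0,-0.5,0,0,0,0.5],[0,0,0,0,0,0,0.5]]]'
python3 - <<'E'
from h import *
t=read_camera("top")
a=cv2.resize(t["frame"][195:265,195:305,::-1],None,fx=7,fy=7,interpolation=cv2.INTER_CUBIC)
cv2.imwrite("pics/t4.png",cv2.convertScaleAbs(a,alpha=1.5))
E
```

```text
clock: 17.9
position: [479.3, -34.6, 199.4]
eef_rot: [179.7, 0.0, 90.0]
ft_force: [0.4, 0.4, -3.3]
opening: 64.5
gripper_force: 40.0
```

View pics/t4.png

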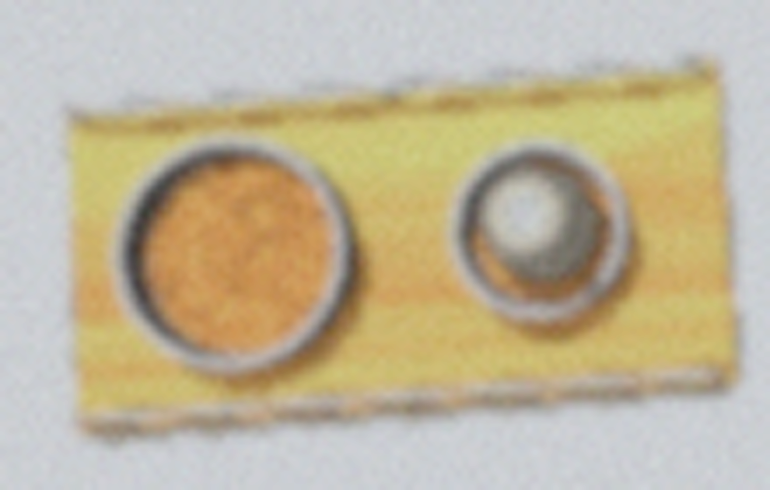

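The empty wide steel cup's rim is centred at crop (235,253), about (412,304), and the narrow one at (542,231), about (422,193).

```bash
python3 -m jog '[[[0.3,0,0,0,0,0,0.5],[0.6,-0.2,0,0,0,0,0.5],[0.9,-0.2,0,0,0,0,0.5],[0.9,-0.2,0,0,0,0,0.5],[0.9,-0.2,0,0,0,0,0.5],[0.9,-0.2,0,0,0,0,0.5],[0.9,-0.2,0,0,0,0,0.5],[0.9,-0.2,0,0,0,0,0.5],[0.9,-0.2,0,0,0,0,0.5],[0.7,-0.08,0,0,0,0,0.5]]]';  python3 -m jog '[[[0.4,0,0,0,0,0,0.5],[0.17,0,0,0,0,0,0.5],[0,0,0,0,0,0,0.5],[0,0,0.4,0,0,0,0.5],[0,0,0.6,0,0,0,0.5],[0,0,0.5,0,0,0,0.5],[0,0,0.2,0,0,0,0.5],[0,0,0,0,0,0,0.5],[0,0,0,0,0,0,0.5]]]'
```

```text
clock: 18.95
position: [407.9, 283.9, 194.9]
eef_rot: [-179.8, 0.0, 90.2]
ft_force: [-0.2, -0.0, -3.0]
opening: 64.5
gripper_force: 40.0
clock: 19.85
position: [411.1, 303.9, 129.0]
eef_rot: [180.0, -0.0, 89.9]
ft_force: [0.5, -0.1, -3.9]
opening: 64.2
gripper_force: 40.0
```

```bash
python3 -m jog '[[[0,0.02,0.25,0,0,0,0.5],[0,0,0.2,0,0,0,0.5],[0,0,0.1,0,0,0,0.5],[0,0,0,0,0,0,0.5]]]'; python3 -m jog '[[[0,0,0.2,0,0,0,0.5],[0,0,0.15,0,0,0,0.5],[0,0,0.08,0,0,0,0.5],[0,0,0,0,0,0,0.5]]]'
```

```text
clock: 20.25
position: [411.3, 303.9, 105.8]
eef_rot: [-180.0, 0.0, 90.0]
ft_force: [0.7, 0.3, -3.1]
opening: 64.1
gripper_force: 40.0
clock: 20.65
position: [411.5, 304.3, 88.9]
eef_rot: [-180.0, -0.0, 90.0]
ft_force: [-0.1, 0.7, -3.0]
opening: 64.6
gripper_force: 40.0
```

```bash
python3 -m jog '[[[0,0,0.03,0,0,0,0.5],[0,0,0.02,0,0,0,0.5],[0,0,0,0,0,0,0.5]]]'
```

```text
clock: 20.95
position: [411.5, 304.5, 88.4]
eef_rot: [180.0, 0.0, 90.0]
ft_force: [-3.0, -1.2, 8.5]
opening: 64.5
gripper_force: 40.0
```

```bash
python3 -m jog '[[[0,0,-0.02,0,0,0,0.9],[0,0,0,0,0,0,1],[0,0,0,0,0,0,1],[0,0,-0.3,0,0,0,1],[0,0,-0.9,0,0,0,1],[0,0,-1,0,0,0,1],[0,0,-1,0,0,0,1],[0,0,-0.6,0,0,0,1],[-0.5,0,0,0,0,0,1],[-1,0.1,0,0,0,0,1]]]';  python3 -m jog '[[[-1,0.1,0,0,0,0,1],[-1,0.1,0,0,0,0,1],[-1,0.1,0,0,0,0,1],[-1,0.1,0,0,0,0,1],[-1,0.1,0,0,0,0,1],[-1,0.1,0,0,0,0,1],[-1,0.1,0,0,0,0,1],[-1,0.1,0,0,0,0,1],[-1,0.1,0,0,0,0,1],[-1,0.1,0,0,0,0,1]]]'; python3 -m jog '[[[-1,0,0,0,0,0,1],[-1,0,0,0,0,0,1],[-1,0,0,0,0,0,1],[-0.55,0,0,0,0,0,1],[0,0,0,0,0,0,1],[0,0,0,0,0,0,1]]]'
```

```text
clock: 21.95
position: [415.2, 246.6, 242.2]
eef_rot: [179.8, -0.2, 90.3]
ft_force: [0.8, -1.2, -0.3]
opening: 88.0
gripper_force: 0.0
clock: 22.95
position: [455.3, -157.4, 241.0]
eef_rot: [179.9, 0.0, 90.0]
ft_force: [1.4, 0.1, -0.7]
opening: 87.8
gripper_force: 0.0
clock: 23.55
position: [455.3, -297.4, 240.4]
eef_rot: [180.0, -0.0, 90.0]
ft_force: [0.1, -0.0, -0.3]
opening: 87.7
gripper_force: 0.0
```

Run:
```python
from h import *
s=read_camera("scene")
a=cv2.resize(s["frame"][90:280,270:430,::-1],None,fx=3,fy=3,interpolation=cv2.INTER_CUBIC)
cv2.imwrite("pics/s5.png",a)
```

```text
(no output)
```

View pics/s5.png

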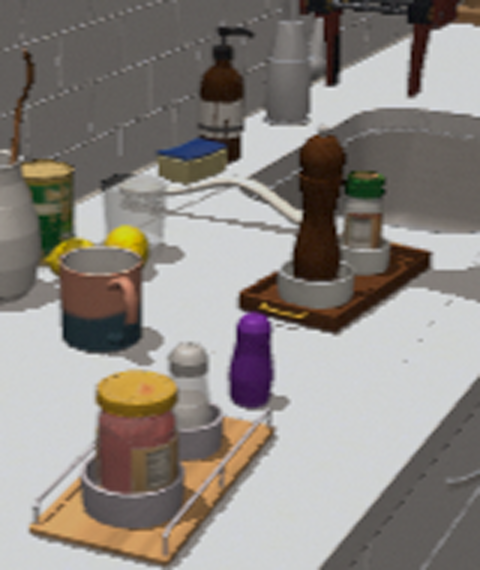

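Jam is seated in the steel wide cup at (137,450) and the mill in the table cup at (320,220). Next is spice.

```bash
python3 -m jog '[[[-0.02,0,0.6,0,0,0,1],[0,0,0.9,0,0,0,1],[0,0,0.9,0,0,0,1],[0,0,0.8,0,0,0,1],[0,0,0.45,0,0,0,1],[0,0,0.2,0,0,0,1],[0,0,0,0,0,0,1],[0,0,0,0,0,0,0.3],[0,0,0,0,0,0,0.3],[0,0,0,0,0,0,0.3]]]' 25;  python3 -m jog '[[[0,0,0,0,0,0,0.3],[0,0,0,0,0,0,0.3],[0,0,0,0,0,0,0.3],[0,0,0,0,0,0,0.3],[0,0,0,0,0,0,0.3]]]'
```

```text
clock: 24.6
position: [455.9, -299.1, 87.2]
eef_rot: [179.9, 0.1, 90.0]
ft_force: [-0.5, -0.2, -0.6]
opening: 67.2
gripper_force: 0.0
clock: 25.1
position: [455.6, -298.9, 86.3]
eef_rot: [180.0, 0.0, 90.0]
ft_force: [0.1, 0.2, 2.5]
opening: 45.2
gripper_force: 25.0
```

```bash
python3 -m jog '[[[0,0,-0.4,0,0,0,0.3],[0,0,-0.8,0,0,0,0.3],[0,0,-1,0,0,0,0.3],[0,0,-1,0,0,0,0.3],[0,0,-1,0,0,0,0.3],[0,0,-0.8,0,0,0,0.3],[0,0,-0.35,0,0,0,0.3],[0.3,0,0,0,0,0,0.3],[0.7,0.1,0,0,0,0,0.3],[0.9,0.1,0,0,0,0,0.3]]]';  python3 -m jog '[[[0.9,0.1,0,0,0,0,0.3],[0.9,0.1,0,0,0,0,0.3],[0.9,0.1,0,0,0,0,0.3],[0.9,0.05,0,0,0,0,0.3],[0.7,0,0,0,0,0,0.3],[0.4,0,0,0,0,0,0.3],[0,0,0,0,0,0,0.3],[0,0,0.4,0,0,0,0.3],[0,0,0.8,0,0,0,0.3],[0,0,1,0,0,0,0.3]]]'; python3 -m jog '[[[0,0,1,0,0,0,0.3],[0,0,1,0,0,0,0.3],[0,0,0.8,0,0,0,0.3],[0,0,0.4,0,0,0,0.3],[0,0,0.2,0,0,0,0.3],[0,0,0,0,0,0,0.3],[0,0,0,0,0,0,0.3]]]'
```

```text
clock: 26.1
position: [461.8, -222.0, 297.4]
eef_rot: [-179.8, -0.1, 89.8]
ft_force: [-0.2, -0.4, -0.5]
opening: 44.9
gripper_force: 25.0
clock: 27.1
position: [477.4, -35.8, 210.8]
eef_rot: [179.9, 0.0, 89.9]
ft_force: [0.7, -0.5, -1.6]
opening: 44.9
gripper_force: 25.0
clock: 27.8
position: [477.5, -35.1, 76.4]
eef_rot: [180.0, 0.0, 90.0]
ft_force: [0.3, -0.0, -0.9]
opening: 44.9
gripper_force: 25.0
```

```bash
python3 -m jog '[[[0,0,0.08,0,0,0,0.3],[0,0,0.04,0,0,0,0.3],[0,0,0,0,0,0,0.3],[0,0,0,0,0,0,0.3]]]'
```

```text
clock: 28.2
position: [477.6, -34.8, 71.6]
eef_rot: [180.0, 0.0, 90.0]
ft_force: [-0.2, 0.4, -1.3]
opening: 44.9
gripper_force: 25.0
```

```bash
python3 -m jog '[[[0,0,0.03,0,0,0,0.3],[0,0,0.01,0,0,0,0.3],[0,0,0,0,0,0,0.3]]]'
```

```text
clock: 28.5
position: [477.9, -34.7, 71.0]
eef_rot: [179.9, 0.0, 90.0]
ft_force: [-4.1, -0.0, 15.4]
opening: 44.8
gripper_force: 25.0
```

```bash
python3 -m jog '[[[0,0,-0.02,0,0,0,0.9],[0,0,0,0,0,0,1],[0,0,0,0,0,0,1],[0,0,-0.3,0,0,0,1],[0,0,-0.9,0,0,0,1],[0,0,-0.7,0,0,0,1],[0,0,-0.35,0,0,0,1],[0.5,-0.1,0,0,0,0,1],[1,-0.25,0,0,0,0,1],[1,-0.25,0,0,0,0,1]]]';  python3 -m jog '[[[1,-0.25,0,0,0,0,1],[1,-0.25,0,0,0,0,1],[0.75,-0.25,0,0,0,0,1],[0.42,0,0,0,0,0,1],[0,0,0,0,0,0,1],[0,0,0,0,0,0,1],[0,0,0,0,0,0,1]]]'
```

```text
clock: 29.5
position: [453.4, 65.8, 161.4]
eef_rot: [179.9, -0.0, 89.8]
ft_force: [0.4, 0.5, -0.7]
opening: 88.1
gripper_force: 0.0
clock: 30.2
position: [423.7, 190.5, 160.5]
eef_rot: [-180.0, 0.1, 89.9]
ft_force: [-0.4, -0.4, -0.2]
opening: 87.8
gripper_force: 0.0
```

```bash
python3 -m jog '[[[0.02,0,0.5,0,0,0,1],[0,0,0.7,0,0,0,1],[0,0,0.6,0,0,0,1],[0,0,0.35,0,0,0,1],[0,0,0.15,0,0,0,1],[0,0,0,0,0,0,1],[0,0,0,0,0,0,0.3],[0,0,0,0,0,0,0.3],[0,0,0,0,0,0,0.3],[0,0,0,0,0,0,0.3]]]' 25;  python3 -m jog '[[[0,0,0,0,0,0,0.3],[0,0,0,0,0,0,0.3],[0,0,0,0,0,0,0.3],[0,0,0,0,0,0,0.3],[0,0,0,0,0,0,0.3]]]'
python3 - <<'E'
from h import *
s=read_camera("scene")
a=cv2.resize(s["frame"][120:280,270:400,::-1],None,fx=3.5,fy=3.5,interpolation=cv2.INTER_CUBIC)
cv2.imwrite("pics/s6.png",a)
E
```

```text
clock: 31.2
position: [423.8, 193.0, 69.0]
eef_rot: [179.9, -0.0, 90.0]
ft_force: [-0.2, 0.1, -0.0]
opening: 59.8
gripper_force: 0.0
clock: 31.7
position: [423.6, 192.9, 68.5]
eef_rot: [180.0, -0.0, 90.0]
ft_force: [0.8, 0.6, 0.4]
opening: 39.6
gripper_force: 24.7
```

View pics/s6.png

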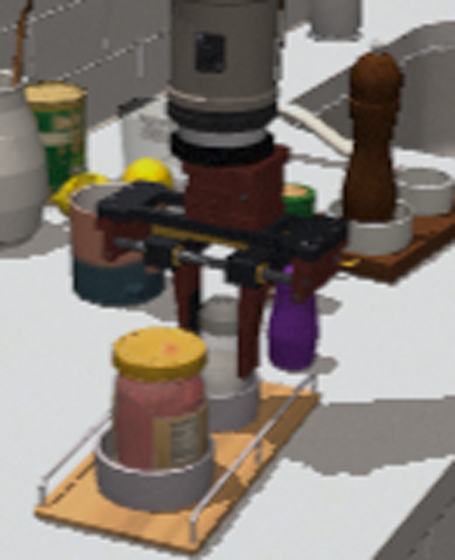

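Salt is gripped in its cup, with jam beside it and the mill in the table cup. I'll carry it over everything to the table's narrow cup.

```bash
python3 -m jog '[[[0,0,-0.3,0,0,0,0.3],[0,0,-0.8,0,0,0,0.3],[0,0,-1,0,0,0,0.3],[0,0,-1,0,0,0,0.3],[0,0,-1,0,0,0,0.3],[0,0,-0.8,0,0,0,0.3],[0,0,-0.4,0,0,0,0.3],[-0.3,0,0,0,0,0,0.3],[-0.7,0,0,0,0,0,0.3],[-0.9,0.1,0,0,0,0,0.3]]]';  python3 -m jog '[[[-0.9,0.1,0,0,0,0,0.3],[-0.9,0.1,0,0,0,0,0.3],[-0.9,0.1,0,0,0,0,0.3],[-0.9,0.1,0,0,0,0,0.3],[-0.9,0.1,0,0,0,0,0.3],[-0.9,0.1,0,0,0,0,0.3],[-0.9,0.1,0,0,0,0,0.3],[-0.9,0,0,0,0,0,0.3],[-0.9,0,0,0,0,0,0.3],[-0.9,0,0,0,0,0,0.3]]]'; python3 -m jog '[[[-0.8,0,0,0,0,0,0.3],[-0.4,0,0,0,0,0,0.3],[-0.19,0,0,0,0,0,0.3],[0,0,0,0,0,0,0.3],[0,0,0,0,0,0,0.3]]]'
python3 - <<'E'
from h import *
t=read_camera("top")
a=cv2.resize(t["frame"][180:255,380:510,::-1],None,fx=6,fy=6,interpolation=cv2.INTER_CUBIC)
cv2.imwrite("pics/t5.png",cv2.convertScaleAbs(a,alpha=1.5))
E
```

```text
clock: 32.75
position: [426.0, 116.1, 279.5]
eef_rot: [-179.9, 0.0, 90.2]
ft_force: [0.2, -0.3, -1.1]
opening: 39.5
gripper_force: 24.6
clock: 33.75
position: [453.4, -244.8, 279.1]
eef_rot: [-179.8, -0.1, 90.0]
ft_force: [-0.5, 0.3, -1.6]
opening: 39.2
gripper_force: 24.6
clock: 34.25
position: [455.5, -297.0, 280.2]
eef_rot: [-180.0, -0.1, 90.1]
ft_force: [0.3, -0.2, -1.4]
opening: 39.4
gripper_force: 24.6
```

View pics/t5.png

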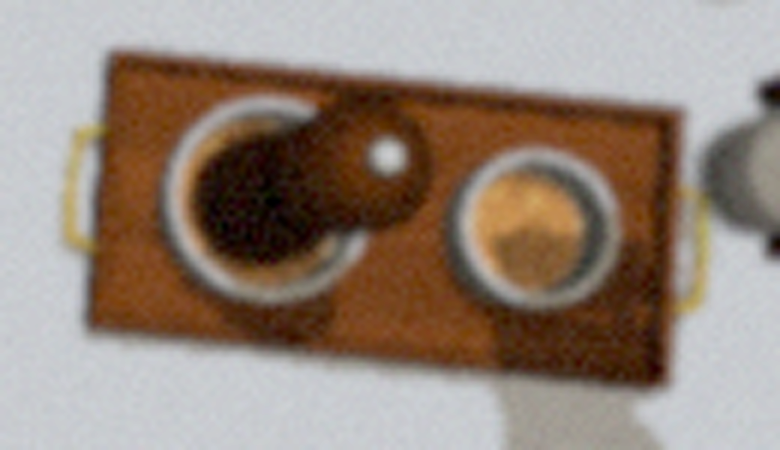

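The empty narrow rim is centred at about crop (540,227), so y≈-300. The mill is upright in the wide cup.

```bash
python3 -m jog '[[[-0.07,0,0.5,0,0,0,0.3],[0,0,0.9,0,0,0,0.3],[0,0,1,0,0,0,0.3],[0,0,1,0,0,0,0.3],[0,0,0.6,0,0,0,0.3],[0,0,0.25,0,0,0,0.3],[0,0,0,0,0,0,0.3],[0,0,0,0,0,0,0.3]]]'
python3 - <<'E'
from h import *
s=read_camera("scene")
a=cv2.resize(s["frame"][110:200,330:430,::-1],None,fx=6,fy=6,interpolation=cv2.INTER_CUBIC)
cv2.imwrite("pics/s7.png",a)
for z in (41,56,100): print((np.array(proj(s,[455.6,-300,z]))-[330,110])*6)
E
```

```text
clock: 35.1
position: [456.3, -301.5, 111.7]
eef_rot: [179.9, 0.0, 90.0]
ft_force: [0.3, -0.4, -0.7]
opening: 39.2
gripper_force: 24.6
[363.25306176 359.45646406]
[364.82901277 335.14248626]
[369.5196669 262.7744624]
```

View pics/s7.png

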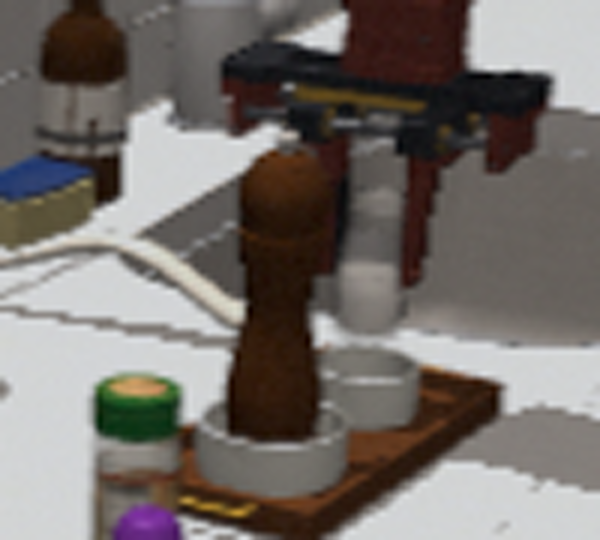

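Salt hangs upright, its bottom at (370,320), over the rim centred at about (366,368). After a small shift I'll lower it.

```bash
python3 -m jog '[[[0.03,0.03,0.2,0,0,0,0.3],[0,0,0.2,0,0,0,0.3],[0,0,0.1,0,0,0,0.3],[0,0,0,0,0,0,0.3]]]'; python3 -m jog '[[[0,0,0.2,0,0,0,0.3],[0,0,0.15,0,0,0,0.3],[0,0,0.1,0,0,0,0.3],[0,0,0.08,0,0,0,0.3],[0,0,0,0,0,0,0.3]]]'
```

```text
clock: 35.55
position: [455.9, -300.1, 89.7]
eef_rot: [-179.9, -0.0, 90.0]
ft_force: [-0.4, -0.5, -0.8]
opening: 39.2
gripper_force: 24.6
clock: 36.05
position: [456.4, -300.3, 68.9]
eef_rot: [-180.0, -0.0, 90.0]
ft_force: [-0.3, 0.4, -1.4]
opening: 39.6
gripper_force: 24.6
```

```bash
python3 -m jog '[[[0,0,0.03,0,0,0,0.3],[0,0,0.01,0,0,0,0.3],[0,0,0,0,0,0,0.3]]]'
```

```text
clock: 36.35
position: [456.6, -300.4, 68.4]
eef_rot: [180.0, 0.0, 90.0]
ft_force: [-1.8, -0.1, 5.1]
opening: 39.1
gripper_force: 25.1
```

```bash
python3 -m jog '[[[0,0,0,0,0,0,0.8],[0,0,0,0,0,0,1],[0,0,0,0,0,0,1],[0,0,-0.3,0,0,0,1],[0,0,-0.9,0,0,0,1],[0,0,-1,0,0,0,1],[0,0,-1,0,0,0,1],[0,0,-0.8,0,0,0,1],[0,0,-0.35,0,0,0,1],[0.5,0.1,0,0,0,0,1]]]';  python3 -m jog '[[[1,0.1,0,0,0,0,1],[1,0.1,0,0,0,0,1],[1,0.1,0,0,0,0,1],[1,0.14,0,0,0,0,1],[1,0,0,0,0,0,1],[0.7,0,0,0,0,0,1],[0.43,0,0,0,0,0,1],[0,0,0,0,0,0,1],[0,0,0,0,0,0,1]]]'; python3 -m jog '[[[0,0,0.6,0,0,0,1],[0,0,1,0,0,0,1],[0,0,1,0,0,0,1],[0,0,0.9,0,0,0,1],[0,0,0.5,0,0,0,1],[0,0,0.2,0,0,0,1],[0,0,0,0,0,0,1],[0,0,0,0,0,0,1]]]'
```

```text
clock: 37.35
position: [460.7, -283.3, 244.3]
eef_rot: [179.8, 0.2, 89.7]
ft_force: [-0.4, -0.5, -0.7]
opening: 87.9
gripper_force: 0.0
clock: 38.25
position: [477.9, -35.8, 241.3]
eef_rot: [-180.0, 0.0, 90.0]
ft_force: [0.2, -0.0, 0.2]
opening: 87.8
gripper_force: 0.0
clock: 39.05
position: [478.9, -35.9, 74.4]
eef_rot: [179.9, 0.0, 89.9]
ft_force: [-0.1, 0.5, 0.2]
opening: 87.8
gripper_force: 0.0
```

Close, then lift and carry to the store's narrow cup (422,193.5).

```bash
python3 -m jog '[[[0.02,0,0,0,0,0,0.3],[0,0,0,0,0,0,0.3],[0,0,0,0,0,0,0.3],[0,0,0,0,0,0,0.3],[0,0,0,0,0,0,0.3],[0,0,0,0,0,0,0.3],[0,0,0,0,0,0,0.3],[0,0,0,0,0,0,0.3]]]' 25; python3 -m jog '[[[0,0,-0.3,0,0,0,0.3],[0,0,-0.8,0,0,0,0.3],[0,0,-0.9,0,0,0,0.3],[0,0,-0.8,0,0,0,0.3],[0,0,-0.4,0,0,0,0.3],[0,0,0,0,0,0,0.3]]]'
```

```text
clock: 39.85
position: [478.2, -34.4, 73.7]
eef_rot: [180.0, 0.0, 90.0]
ft_force: [-0.7, -0.4, 1.7]
opening: 45.2
gripper_force: 25.0
clock: 40.45
position: [479.7, -34.3, 204.6]
eef_rot: [179.7, 0.0, 90.0]
ft_force: [-0.2, -0.1, -0.6]
opening: 44.9
gripper_force: 25.0
```

```bash
python3 -m jog '[[[0.4,0,0,0,0,0,0.3],[0.8,-0.2,0,0,0,0,0.3],[0.9,-0.3,0,0,0,0,0.3],[0.9,-0.3,0,0,0,0,0.3],[0.9,-0.3,0,0,0,0,0.3],[0.9,-0.3,0,0,0,0,0.3],[0.6,0,0,0,0,0,0.3],[0.3,0,0,0,0,0,0.3],[0,0,0,0,0,0,0.3],[0,0,0.3,0,0,0,0.3]]]';  python3 -m jog '[[[0,0,0.6,0,0,0,0.3],[0,0,0.5,0,0,0,0.3],[0,0,0.3,0,0,0,0.3],[0,0,0.1,0,0,0,0.3],[0,0,0,0,0,0,0.3],[0,0,0,0,0,0,0.3]]]'
python3 - <<'E'
from h import *
s=read_camera("scene")
a=cv2.resize(s["frame"][150:280,270:400,::-1],None,fx=4.5,fy=4.5,interpolation=cv2.INTER_CUBIC)
cv2.imwrite("pics/s8.png",a)
E
```

```text
clock: 41.45
position: [423.2, 192.8, 189.8]
eef_rot: [179.9, -0.0, 89.9]
ft_force: [0.1, -0.3, -0.6]
opening: 45.1
gripper_force: 25.0
clock: 42.05
position: [422.8, 193.6, 130.2]
eef_rot: [180.0, -0.0, 90.0]
ft_force: [0.0, -0.1, -0.5]
opening: 45.3
gripper_force: 25.0
```

View pics/s8.png

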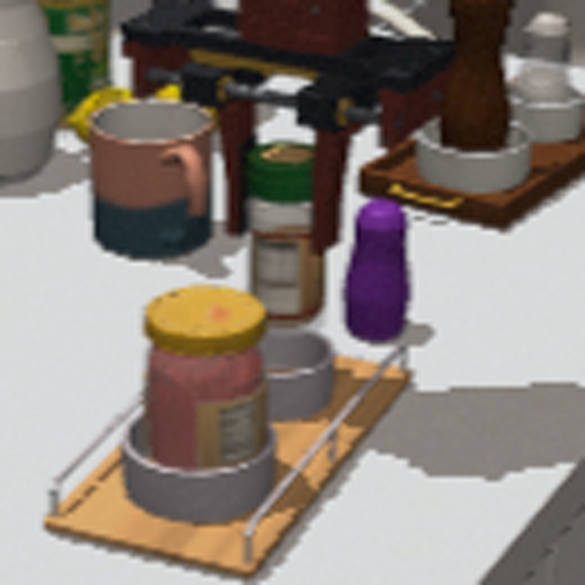

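Run:
```python
from h import *
s=read_camera("scene")
f=lambda p:np.round((np.array(proj(s,p))-[270,150]+.5)*4.5-.5,1)
print(f([422.8,193.6,56.5]),f([422,193.3,41]))
r=np.array([-.87,-.48,0])
for c,R_ in(([422,193.3,41],32.5),([412,304.3,41],42.5)): print(f(np.array(c)-R_*r),f(np.array(c)+R_*r))
print(f([422.8-20,193.6-11,56.5]),f([422.8+20,193.6+11,56.5]))
```

```text
[282.6 323.4] [283.7 347.3]
[228.5 347. ] [339.  347.6]
[124.9 431.1] [281.3 431.9]
[321.8 323.6] [243.3 323.1]
```

I have used up my picture allowance (that view was already one over), so from here I'll check by numbers only. The spice bottom looked about 1 px right of the rim centre, so I'll measure the edges.

Run:
```python
from h import *
s=read_camera("scene")
F=cv2.GaussianBlur(np.mean([read_camera("scene")["frame"] for _ in range(4)],0),(1,1),0)
for v in (200,210,216,219,221,228,232): print(v,"u320..350",F[v,320:351].mean(1).astype(int))
hsv=cv2.cvtColor(F.astype(np.uint8),cv2.COLOR_RGB2HSV);m=cv2.inRange(hsv,(40,80,30),(85,255,255))
for v in range(182,196,2): u=np.where(m[v,318:350])[0]+318; print(v,u.min() if len(u) else 0,u.max() if len(u) else 0)
for z in (57,70,100,150,160): print(z,np.round(proj(s,[422.8,193.6,z]),1))
```

```text
200 u320..350 [ 72  33  28  18  33  69  98 114 119 122 119 108 102  93  90  89  88  87
  74  48  34  33  30  27  28  93 176 217 174  52  68]
210 u320..350 [136 177 216 217 197 134  72  86 101 114 117 118 115 116 117 107  96  81
  74  74  69  61 150 217 216 217 180  87  64  64  65]
216 u320..350 [152 152 154 155 153 145 129 110 108 112 114 116 116 117 120 118 100  73
  65  62  54  61 153 217 217 190 111  52  53  57  60]
219 u320..350 [147 151 151 150 151 154 154 148 121  80  91 100 101 103 106 100  78  57
  47  43  79 143 196 218 218 201 140  46  47  46  49]
221 u320..350 [151 152 152 153 153 149 137 105  63  72  82  81  82  82  81  82  83  84
  90 128 162 177 202 217 217 202 141  48  44  45  48]
228 u320..350 [ 85  87  79  74  77  83  79  79  93 103 102 103 102 101  99  98  94  92
  89  84  78  71  80 115 148 186 213 213 215 215 215]
232 u320..350 [ 90  89  90  98  96  84  77  74  84 100 100  97  94  98 109 125 144 165
 176 140  96  85  81  74  75  83  84  88 126 161 159]
182 329 338
184 325 327
186 325 338
188 325 338
190 325 338
192 325 338
194 330 337
57 [332.4 221.3]
70 [332.5 216.8]
100 [332.6 206.3]
150 [332.8 188.3]
160 [332.9 184.6]
```

```bash
python3 -m jog '[[[0.02,0.05,0.2,0,0,0,0.3],[0,0,0.1,0,0,0,0.3],[0,0,0.1,0,0,0,0.3],[0,0,0,0,0,0,0.3],[0,0,0,0,0,0,0.3]]]'; python3 -m jog '[[[0,0,0.1,0,0,0,0.3],[0,0,0.1,0,0,0,0.3],[0,0,0,0,0,0,0.3]]]'
```

```text
clock: 42.9
position: [424.1, 194.5, 113.4]
eef_rot: [-180.0, 0.0, 90.0]
ft_force: [-0.4, 0.2, -0.7]
opening: 44.9
gripper_force: 25.0
clock: 43.2
position: [423.9, 194.2, 105.1]
eef_rot: [-180.0, 0.0, 90.0]
ft_force: [-0.5, 0.4, -0.8]
opening: 45.2
gripper_force: 25.0
```

```bash
python3 -m jog '[[[0,0,0.15,0,0,0,0.3],[0,0,0.15,0,0,0,0.3],[0,0,0.07,0,0,0,0.3],[0,0,0,0,0,0,0.3]]]'; python3 -m jog '[[[0,0,0.03,0,0,0,0.3],[0,0,0,0,0,0,0.3],[0,0,0,0,0,0,0.3]]]'
```

```text
clock: 43.6
position: [423.9, 194.3, 90.3]
eef_rot: [-179.9, 0.0, 90.0]
ft_force: [0.4, 0.2, -0.5]
opening: 45.0
gripper_force: 25.0
clock: 43.9
position: [424.4, 194.5, 89.8]
eef_rot: [180.0, -0.0, 90.0]
ft_force: [-0.1, -0.9, -0.5]
opening: 45.1
gripper_force: 25.0
```

```bash
python3 -m jog '[[[0,0,0.02,0,0,0,0.3],[0,0,0,0,0,0,0.3],[0,0,0,0,0,0,0.3]]]'; python3 -m jog '[[[0,0,0.02,0,0,0,0.3],[0,0,0,0,0,0,0.3],[0,0,0,0,0,0,0.3]]]'
```

```text
clock: 44.2
position: [424.3, 194.4, 88.9]
eef_rot: [180.0, -0.0, 90.0]
ft_force: [0.5, -0.6, -0.5]
opening: 45.3
gripper_force: 25.0
clock: 44.5
position: [424.3, 194.5, 88.7]
eef_rot: [180.0, 0.0, 90.0]
ft_force: [-2.5, -1.4, 8.2]
opening: 44.9
gripper_force: 25.0
```

```bash
python3 -m jog '[[[0,0,0,0,0,0,0.8],[0,0,0,0,0,0,1],[0,0,0,0,0,0,1],[0,0,-0.3,0,0,0,1],[0,0,-0.9,0,0,0,1],[0,0,-1,0,0,0,1],[0,0,-1,0,0,0,1],[0,0,-0.8,0,0,0,1],[0,0,-0.3,0,0,0,1],[-0.5,0.2,0,0,0,0,1]]]';  python3 -m jog '[[[-1,0.2,0,0,0,0,1],[-1,0.2,0,0,0,0,1],[-1,0.2,0,0,0,0,1],[-1,0.2,0,0,0,0,1],[-0.5,0,0,0,0,0,1],[0,0,0,0,0,0,1],[0,0,0,0,0,0,1],[0,0,0,0,0,0,1]]]'
python3 - <<'E'
from h import *
np.set_printoptions(precision=1,suppress=True)
t=read_camera("top");s=read_camera("scene")
def blobs(c,n,lo,hi,box,mn=40):
    x0,y0,x1,y1=box
    hsv=cv2.cvtColor(cv2.GaussianBlur(c["frame"],(3,3),0),cv2.COLOR_RGB2HSV);m=cv2.inRange(hsv,lo,hi);z=np.zeros_like(m);z[y0:y1,x0:x1]=m[y0:y1,x0:x1]
    k,l,st,ce=cv2.connectedComponentsWithStats(z);i=1+np.argmax(st[1:,4]) if k>1 else 0
    print(n,st[i],ce[i]); return ce[i]
Y=((22,150,80),(35,255,255));G=((40,80,30),(85,255,255));P=((130,80,30),(160,255,255))
j=blobs(t,"top jam",*Y,(195,190,300,265));print(plane(t,*j,115))
g=blobs(t,"top spice",*G,(240,190,300,265));print(plane(t,*g,121))
sj=blobs(s,"scene jam",*Y,(290,195,345,230));sg=blobs(s,"scene spice",*G,(315,170,350,225))
print(tri(t,j,s,sj)[0],tri(t,g,s,sg)[0])
print("expect spice cap scene",proj(s,[424,194,112]))
p=blobs(t,"purple",*P,(305,210,340,250));print(plane(t,*p,90))
pm=blobs(t,"mill",(0,60,20),(20,255,90),(385,190,460,250))
print(telemetry.get_state()["position"])
E
```

```text
clock: 45.5
position: [432.4, 177.1, 262.6]
eef_rot: [179.8, -0.1, 90.2]
ft_force: [0.7, -0.2, 0.3]
opening: 87.9
gripper_force: 0.0
clock: 46.3
position: [464.0, -4.1, 259.9]
eef_rot: [-180.0, -0.0, 90.1]
ft_force: [-0.9, 0.4, -1.1]
opening: 88.0
gripper_force: 0.0
top jam [210 218  25  26 432] [222.8 229.6]
[411.  297.2 115. ]
top spice [259 216  20  19 164] [269.1 225.5]
[422.1 188.8 121. ]
scene jam [     0      0    640    400 256000] [319.5 199.5]
scene spice [325 198  16  12 134] [332.3 204.3]
[409.1 285.8 156.4] [423.8 191.6 104.5]
expect spice cap scene (np.float64(332.1609855716639), np.float64(201.9893469530829))
purple [314 222  15  15 171] [321.4 229.1]
[417.4  68.2  90. ]
mill [452 195   8  21 133] [455.4 204. ]
[464.1  -4.2 260. ]
```

```bash
python3 -c "
from workcell import robot
print(robot.sign_off())"
```

```text
the job is handed in; nothing more can be done
None
```

The job is handed in: pepper mill and salt now stand in the table tray's cups, jam and spice in the store rack's; I viewed 15 pictures, one over the limit of 14, and checked the final spice placement by numbers only.

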